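Set the adjustable test cavity of a calibration case

ROBOT

A 6-joint arm with a two-finger parallel gripper is mounted at the origin on a cart in front of the work surface, level with it; the furniture and walls round the work are solid. World frame = base frame: x ahead of the robot, y to its left, z up, the work surface at z = 0. Lengths are in m, angles in rad, forces in N, time in s.
With the tool pointing down it reaches from about 0.25 to 0.8 m from the base axis. Payload 8.5 kg.
Tool frame: the origin (TCP) lies at the very end of the fingers, on their centre line; the grasp point (between the pads) lies 19 mm behind it; z points along the fingers, y is the line along which they close (so a half turn about z gives the same grasp; the last joint's range is limited). The gripper opens to 85 mm and grips with 20 to 120 N. Pads are 22 mm wide; open, the fingers measure 114 mm over their backs; the gripper's body (76 mm by 85 mm) begins 54 mm behind the grasp point. The pads swing forward as they close: fully open they stand 13 mm farther back than shut.
Start: joints at [-1.316, 0.238, -0.013, 1.319, 0, 1.571], TCP at [0.132, -0.508, 0.231] pointing down, gripper open.
Joint ranges: [-2.66, 2.66], [-1.03, 1.9], [-1.14, 1.46], [-1.82, 2.27], [-1.45, 1.34], [-3.14, 3.14]. Speed limits (rad/s): [2.22, 2.22, 2.79, 3.14, 3.14, 3.14].

INTERFACE

Orientations are given as a unit quaternion [x, y, z, w].
In Python, from plant import bot gives the robot as it stands.
- The arm moves only by the shell command python3 -m inch 'ROWS' [FORCE]. ROWS is text: rows parted by semicolons, each of 7 numbers parted by spaces: the shift along the tool's x, y, z in units of 40 mm (1.0 is 40 mm), then the turn, a rotation vector about the tool's x, y, z in units of 5 degrees (1.0 is 5 degrees), then the finger opening in mm, from 0 to 85.4. In form: dx dy dz wx wy wz fingers; .... A call has exactly 8 rows; each row shifts and turns the commanded pose from where the row before left it, along the tool's axes as they then stand; what a row does not reach is not made up. A row lasts 1/10 s, in which the tool goes at most 50 mm and 8.59 degrees, less where a joint would pass 70% of its speed; a pose out of reach is approached as far as the arm can. A call is refused whole if a number of a shift passes 1 or a number of a turn 1, either way. A call with a gripper value outside its range is refused whole. The fingers move at their own pace and stop on an object; FORCE is the grip in N (left out, the last holds). Time passes only in rows, so rows that do not move let the fingers close, or fill a call up. It gives the time, the measured TCP pose, the force, the opening and the grip force at its end, in the units of the state.
- bot.get_state(): the state, without advancing time (a new reading comes with each control period).
- bot.read_camera(name): name is "scene" or "top" or "wrist"; returns a dict with "frame" (384x512x3 uint8, red, green, blue), "fx", "fy", "cx", "cy" (pixels), "rvec" (rotation vector, rad) and "tvec" (3), from world to camera coordinates, as OpenCV has them. Camera axes: x right, y down, z forward; pixel columns grow to the right and rows downward; lengths in m; the calibration is good to about 2 mm. A picture is of the moment at which its call begins. There is no depth.
- bot.sign_off(): hands the job in; it is judged then, once.
Trained networks look in a picture, given as the dict that the camera call returned (one of the last four; its "shot" number tells which), for a name from the list of things; names that differ only in an ending like _2 or _b are one class to them, and where a whole thing is asked for, a point or a joint stands for the part that bears it (a point fixed in the world has none). Each returns a list of dicts, best first, with "confidence" (0 to 1); they miss things now and then, are a little off and sometimes report something else, mostly with a low value. They report only what shows in the picture. A call takes as long as a camera call.
- bot.look_for(picture, name): "xy" ([column, row] in pixels, amid what is visible of it).
- bot.silhouettes(picture, name): "mask" (384x512 bool, what is visible of it) and "xy" ([column, row] in pixels, amid what is visible of it).
- bot.tip_of(picture, name): "xy" ([column, row] in pixels: a listed point, or the origin of a listed thing).
The state is a dict: "clock": time; "q": joint angles; "joint_velocities": joint speeds; "joint_torque": joint torques, N m; "position": TCP position; "tool_rot": TCP orientation; "ft_force": force on the tool from outside, world axes, zero at the start; "moment": the same for the moment, N m; "finger_gap": opening from 0.0 (shut) to 1.0 (fully open); "grasp_force": force on a finger pad.
Only numpy, scipy, OpenCV 4.12 (cv2) and the standard library are available. Lean on these libraries where they do the work, as an engineer would, in place of code of your own. Each camera call takes 0.05 s, during which the arm holds its last target. There are 200 camera calls.

TASK

Open the grey calibration case: lift its lid by the front tab until it leans back on its stop and stays open. Then take the plunger with the crossbar handle and draw it straight up, 30 mm out of its bore (the dark ring round its rod has then just come clear), without pulling it right out, without shifting the case and leaving the other two plungers fully home. Finish while holding it there, still gripped: do not lower it or let it go.

Things in the scene. Friction and masses are not known exactly. Their poses are not given: they have to be found in the camera images.
- case: Grey lidded case right of the audiometer; loose but heavy, 2.6 kg. Base 170 mm deep (its x), 200 mm wide (its y), rim 74 mm high; 124 mm with the lid shut. Origin: centre of the underside; x points from the front (with the tab) to the hinge at the back, z up. Inside lies a metal block, top 70 mm up, with three bores, a plunger in each
- lid (a joint): Hinge angle of the lid: 0 shut, grows as its front is lifted, 1.83 rad when open on its stop, past upright. The lid (0.22 kg, 50 mm high, hollow) falls shut if let go below about 1.2 rad and falls open onto its stop beyond about 1.4 rad
- lid_tab (a point): Grip point of the black tab at the middle of the lid's front. The tab sticks out 25 mm level from the front face, is 24 mm wide (case y) and 12 mm thick; the point is 14 mm out from the face, mid-width and mid-thickness, 84 mm above the table when shut. Turns with the lid; when shut its x points to the hinge, y along the hinge
- lid_hinge (a point): Middle of the hinge line, which runs along the case's y at the back rim: case x = 85 mm, 74 mm up. The tab point swings about it in an arc of 184 mm radius, rising and then going back
- plunger_bar: The plunger to draw: steel rod 14 mm thick with a T crossbar, loose, 0.11 kg, sinks back if let go. Origin: on the axis at its flange's underside, 70 mm above the case's underside when home. z up. Flange 24 mm wide, 4 thick. Crossbar 44 mm (its y, about along case y) x 14 (its x) x 16 high, middle 28 above origin. Rod reaches 64 below; dark ring 24 to 30 below. Can turn in its bore
- plunger_ball: Another plunger, same rod and flange, with a ball handle 26 mm across, middle 28 mm above its origin. Origin as for plunger_bar. Stays home
- plunger_drum: Another plunger, same rod and flange, with a round drum handle 26 mm across, 18 to 36 mm above its origin. Origin as for plunger_bar. Stays home
- bore_mid (a point): Mouth of the middle bore, at case x = -12 mm, y = 0, 70 mm up, axes as the case. The three upright bores, 15 mm wide and 67 mm deep, stand in a row along the case's y, 56 mm apart. Which plunger stands in which bore varies

How it is judged:
By the outcome, as a careful person would: the job done as asked, in the order asked, and still so for the second after the job is handed in, while the arm keeps its last pose, push and grip.
It also fails if it takes over 64 s, if anything falls off the work surface, if the arm or the gripper's body presses on something with over 40 N, if the wrist force passes 120 N, or if a joint passes its speed limit or range.

## Working session

There is one attempt and no reset: what is moved stays moved. The work goes in short steps, Python scripts to look and compute and a shell command to move; the robot and the scene stay as the last step left them, time stands still between calls to the robot, and variables do not carry over. Pictures are saved under pics/ and viewed, at most 10 in all, crops included, and the job is handed in when it is done.

```bash
ls; mkdir -p pics; cat > h.py <<'E'
import numpy as np, cv2
from scipy.spatial.transform import Rotation as R
from plant import bot
def cam(p):
    Rm=cv2.Rodrigues(np.array(p["rvec"],float))[0]; t=np.array(p["tvec"],float).ravel(); return Rm,t
def ray(p,xy):
    Rm,t=cam(p); d=np.array([(xy[0]-p["cx"])/p["fx"],(xy[1]-p["cy"])/p["fy"],1.]); d=Rm.T@d; return -Rm.T@t, d/np.linalg.norm(d)
def tri(obs):
    A=np.zeros((3,3));b=np.zeros(3)
    for p,xy in obs:
        o,d=ray(p,xy);M=np.eye(3)-np.outer(d,d);A+=M;b+=M@o
    X=np.linalg.solve(A,b)
    return X,[float(np.linalg.norm(np.cross(X-ray(p,xy)[0],ray(p,xy)[1]))) for p,xy in obs]
def proj(p,X):
    Rm,t=cam(p);c=Rm@np.asarray(X,float)+t;return [p["fx"]*c[0]/c[2]+p["cx"],p["fy"]*c[1]/c[2]+p["cy"]]
def onz(p,xy,z):
    o,d=ray(p,xy);return o+d*(z-o[2])/d[2]
def save(p,n): cv2.imwrite("pics/"+n,p["frame"][:,:,::-1])
E
python3 - <<'E'
from h import *
ps={n:bot.read_camera(n) for n in("scene","top","wrist")}
for n,p in ps.items():
    print(n,"campos",ray(p,(256,192))[0].round(3))
    for k in("case","lid_tab","lid_hinge","plunger_bar"):
        print(k,[(np.round(r["xy"],1).tolist(),round(r["confidence"],2)) for r in bot.tip_of(p,k)][:2],[(np.round(r["xy"],1).tolist(),round(r["confidence"],2)) for r in bot.look_for(p,k)][:2])
cv2.imwrite("pics/a.png",cv2.resize(np.vstack([np.hstack([ps["scene"]["frame"],ps["top"]["frame"]])]),(800,300))[:,:,::-1])
save(ps["wrist"],"w.png")
s=bot.get_state();print(s)
E
```

```text
pics
scene campos [-0.055 -0.79   0.572]
case [([257.8, 206.4], 0.67)] [([259.5, 182.7], 0.62), ([256.0, 171.6], 0.35)]
lid_tab [([212.1, 183.8], 0.57)] [([257.1, 173.4], 0.64)]
lid_hinge [] [([258.6, 183.2], 0.74)]
plunger_bar [] []
top campos [ 0.452 -0.329  0.925]
case [([268.5, 191.3], 0.67)] [([271.0, 185.9], 0.78)]
lid_tab [([244.0, 223.1], 0.97)] [([271.2, 186.3], 0.7), ([271.1, 183.5], 0.63)]
lid_hinge [([268.5, 192.1], 0.37)] [([271.6, 185.4], 0.83)]
plunger_bar [] []
wrist campos [ 0.197 -0.491  0.373]
case [] []
lid_tab [] []
lid_hinge [] []
plunger_bar [] []
{'clock': 1.35, 'q': array([-1.31600863e+00,  2.38185009e-01, -1.35181321e-02,  1.31917540e+00,
       -1.16277178e-05,  1.57076840e+00]), 'joint_velocities': array([ 0.00142992,  0.00161901, -0.00021704,  0.00026913, -0.00177729,
       -0.00136236]), 'joint_torque': array([-2.58368891e-03, -5.38594937e+01,  3.46690214e+01,  3.39104932e-03,
        1.45165122e-04, -8.20231520e-06]), 'position': array([ 0.13230668, -0.50801055,  0.23127702]), 'tool_rot': array([ 9.91894597e-01,  1.27063398e-01, -1.09890637e-05, -4.00373530e-05]), 'ft_force': array([ 0.05232321, -0.27380138, -0.08969951]), 'moment': array([-0.02282263, -0.00575109, -0.03881057]), 'grasp_force': 0.0, 'finger_gap': 0.9959963083585772}
```

View pics/a.png

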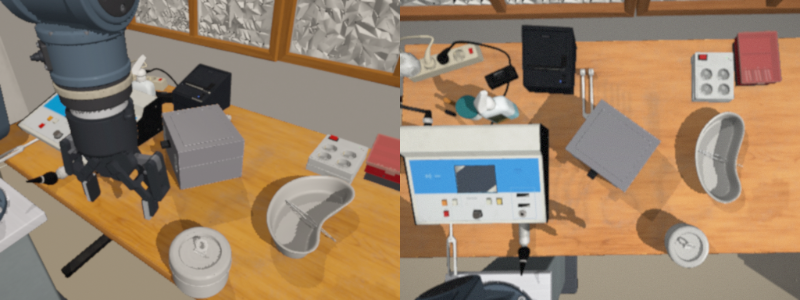

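The case stands in the middle of the top view, lid centre about (271,186) of 512x384. Its tab points down-left at about (244,223); in the scene view the tab is at (212,184).

```bash
python3 - <<'E'
from h import *
t=bot.read_camera("top");s=bot.read_camera("scene")
tt=bot.tip_of(t,"lid_tab")[0]["xy"];st=bot.tip_of(s,"lid_tab")
print("tab",tt,[(x["xy"],x["confidence"]) for x in st]); 
X,e=tri([(t,tt),(s,st[0]["xy"])]);print("tab tri",X.round(4),e, "onz84",onz(t,tt,.084).round(4))
m=bot.silhouettes(t,"case");print([(x["confidence"],x["mask"].sum()) for x in m])
g=t["frame"].copy();mk=m[0]["mask"].astype(np.uint8)
cs=max(cv2.findContours(mk,0,2)[0],key=cv2.contourArea)
rc=cv2.minAreaRect(cs);bx=cv2.boxPoints(rc);print(rc)
W=np.array([onz(t,b,.124) for b in bx]);print(W.round(4),"mean",W.mean(0).round(4),[np.linalg.norm(W[i]-W[i-1]).round(4) for i in range(4)])
d=W[1]-W[0];print(np.degrees(np.arctan2(d[1],d[0])))
cv2.drawContours(g,[cs],-1,(255,0,0),1);cv2.drawContours(g,[bx.astype(int)],-1,(0,255,0),1)
cv2.imwrite("pics/b.png",cv2.resize(g[90:270,180:360],(720,720)[::1],interpolation=2)[:600,:,::-1])
E
```

```text
tab [244.8, 222.3] []Traceback (most recent call last):
  File "<stdin>", line 5, in <module>
IndexError: list index out of range
```

```bash
python3 - <<'E'
from h import *
t=bot.read_camera("top");s=bot.read_camera("scene")
tt=bot.tip_of(t,"lid_tab")[0]["xy"];st=bot.tip_of(s,"lid_tab")
st=st[0]["xy"] if st else [212.1,183.8]
X,e=tri([(t,tt),(s,st)]);print("tab tri",tt,st,X.round(4),e, "onz84",onz(t,tt,.084).round(4))
m=bot.silhouettes(t,"case");print([(x["confidence"],x["mask"].sum()) for x in m])
g=t["frame"].copy();mk=m[0]["mask"].astype(np.uint8)
cs=max(cv2.findContours(mk,0,2)[0],key=cv2.contourArea)
rc=cv2.minAreaRect(cs);bx=cv2.boxPoints(rc);print(rc)
W=np.array([onz(t,b,.124) for b in bx]);print(W.round(4),"mean",W.mean(0).round(4),[np.linalg.norm(W[i]-W[i-1]).round(4) for i in range(4)])
d=W[1]-W[0];print(np.degrees(np.arctan2(d[1],d[0])))
cv2.drawContours(g,[cs],-1,(255,0,0),1);cv2.drawContours(g,[bx.astype(int)],-1,(0,255,0),1)
cv2.imwrite("pics/b.png",cv2.resize(g[110:260,180:360],None,fx=4,fy=4,interpolation=2)[:,:,::-1])
E
```

```text
tab tri [243.8, 224.0] [212.5, 182.4] [ 0.4455 -0.2956  0.0891] [0.004248796512500334, 0.004248796512500259] onz84 [ 0.4426 -0.2922  0.084 ]
[(0.59, np.int64(7750))]
((269.1879577636719, 189.7315673828125), (95.85013580322266, 91.59013366699219), 34.99202346801758)
[[ 0.4951 -0.2098  0.124 ]
 [ 0.6545 -0.3229  0.124 ]
 [ 0.5335 -0.4874  0.124 ]
 [ 0.3781 -0.3733  0.124 ]] mean [ 0.5153 -0.3484  0.124 ] [np.float64(0.201), np.float64(0.1954), np.float64(0.2042), np.float64(0.1929)]
-35.361619277536455
```

View pics/b.png

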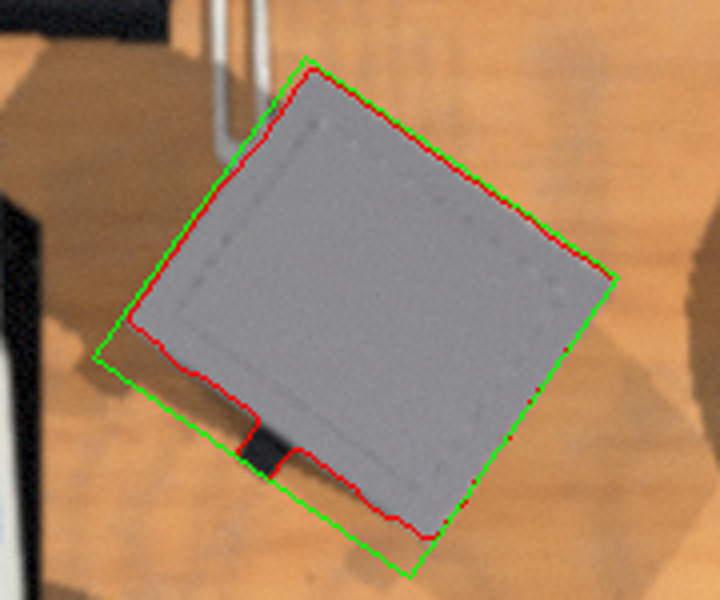

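The contour matches the lid, with corners in the full image at about (257.5,127), (333,179), (288,245) and (212,189.5). The tab juts from the lower-left edge, ending near (244,226). I'll fit the case pose and plan the move to a standoff in front of the tab.

```bash
cat >> h.py <<'E'
import json
def rows(T0,T1,n,grip):
    """n equal rows from pose T0 to T1 (4x4), printed in command units"""
    r0=R.from_matrix(T0[:3,:3]); rv=(r0.inv()*R.from_matrix(T1[:3,:3])).as_rotvec()
    out=[];P=T0
    for i in range(1,n+1):
        N=np.eye(4);N[:3,:3]=(r0*R.from_rotvec(rv*i/n)).as_matrix();N[:3,3]=T0[:3,3]+(T1[:3,3]-T0[:3,3])*i/n
        out.append(step(P,N,grip));P=N
    return out
def step(P,N,grip):
    D=np.linalg.inv(P)@N
    return " ".join("%.2f"%v for v in list(D[:3,3]/.04)+list(np.degrees(R.from_matrix(D[:3,:3]).as_rotvec())/5))+" %g"%grip
def now():
    s=bot.get_state();T=np.eye(4);T[:3,:3]=R.from_quat(s["tool_rot"]).as_matrix();T[:3,3]=s["position"];return T
def lidpose(c,th,q,u=.018,b=.010,back=0):
    """TCP pose: case c=(x,y,yaw), lid angle th, tool pitch q; contact u out of face, b behind TCP"""
    ex=np.array([np.cos(c[2]),np.sin(c[2]),0]);ez=np.array([0,0,1.]);L=.17+u
    C=np.array([c[0],c[1],.074])+.085*ex+(-L*np.cos(th)+.01*np.sin(th))*ex+(.01*np.cos(th)+L*np.sin(th))*ez
    z=np.cos(q)*ex-np.sin(q)*ez;x=np.sin(q)*ex+np.cos(q)*ez;y=np.cross(z,x)
    T=np.eye(4);T[:3,:3]=np.c_[x,y,z];T[:3,3]=C+(b-back)*z;return T
def show(r):
    for i in range(0,len(r),8): print("; ".join(r[i:i+8]))
E
python3 - <<'E'
from h import *
from scipy.optimize import least_squares
t=bot.read_camera("top")
px=[(257.5,127),(333.25,179.25),(288,245),(212,189.5)] # back-left, back-right, front-right, front-left
mdl=[(.085,.1),(.085,-.1),(-.085,-.1),(-.085,.1)]
def f(v,full=0):
    c,s=np.cos(v[2]),np.sin(v[2]);r=[]
    for m,p in zip(mdl,px):
        r+=list(np.array(proj(t,[v[0]+c*m[0]-s*m[1],v[1]+s*m[0]+c*m[1],.124]))-p)
    return np.array(r)
o=least_squares(f,[.52,-.35,-.6]);c=o.x;print("case",c.round(4),"res px",o.fun.round(1))
tabw=lambda u:[c[0]-(.085+u)*np.cos(c[2]),c[1]-(.085+u)*np.sin(c[2]),.084]
print("tab pred",np.round(tabw(.014),4),np.round(proj(t,tabw(.014)),1))
json.dump(list(c),open("case.json","w"))
T0=now();T1=lidpose(c,0,np.radians(50),back=.09);print(T0[:3,3],T1[:3,3])
show(rows(T0,T1,16,60))
E
```

```text
case [ 0.5247 -0.3558 -0.6333] res px [-0.1 -1.3  1.1  0.2  0.2  0.5 -1.2  0.6]
tab pred [ 0.4449 -0.2972  0.084 ] [246.1 222.9]
[ 0.13230981 -0.50799737  0.23127259] [ 0.40026874 -0.26444463  0.14528356]
0.50 -0.26 0.13 -0.22 0.47 0.61 60; 0.48 -0.29 0.15 -0.22 0.47 0.61 60; 0.46 -0.32 0.16 -0.22 0.47 0.61 60; 0.43 -0.35 0.17 -0.22 0.47 0.61 60; 0.41 -0.37 0.18 -0.22 0.47 0.61 60; 0.38 -0.40 0.19 -0.22 0.47 0.61 60; 0.35 -0.42 0.20 -0.22 0.47 0.61 60; 0.32 -0.44 0.20 -0.22 0.47 0.61 60
0.29 -0.46 0.21 -0.22 0.47 0.61 60; 0.25 -0.48 0.21 -0.22 0.47 0.61 60; 0.22 -0.50 0.21 -0.22 0.47 0.61 60; 0.18 -0.51 0.21 -0.22 0.47 0.61 60; 0.15 -0.52 0.21 -0.22 0.47 0.61 60; 0.11 -0.53 0.20 -0.22 0.47 0.61 60; 0.07 -0.54 0.19 -0.22 0.47 0.61 60; 0.04 -0.55 0.19 -0.22 0.47 0.61 60
```

```bash
python3 -m inch '0.50 -0.26 0.13 -0.22 0.47 0.61 60; 0.48 -0.29 0.15 -0.22 0.47 0.61 60; 0.46 -0.32 0.16 -0.22 0.47 0.61 60; 0.43 -0.35 0.17 -0.22 0.47 0.61 60; 0.41 -0.37 0.18 -0.22 0.47 0.61 60; 0.38 -0.40 0.19 -0.22 0.47 0.61 60; 0.35 -0.42 0.20 -0.22 0.47 0.61 60; 0.32 -0.44 0.20 -0.22 0.47 0.61 60' 25
python3 -m inch '0.29 -0.46 0.21 -0.22 0.47 0.61 60; 0.25 -0.48 0.21 -0.22 0.47 0.61 60; 0.22 -0.50 0.21 -0.22 0.47 0.61 60; 0.18 -0.51 0.21 -0.22 0.47 0.61 60; 0.15 -0.52 0.21 -0.22 0.47 0.61 60; 0.11 -0.53 0.20 -0.22 0.47 0.61 60; 0.07 -0.54 0.19 -0.22 0.47 0.61 60; 0.04 -0.55 0.19 -0.22 0.47 0.61 60'
python3 - <<'E'
from h import *
c=json.load(open("case.json"));T0=now();print(bot.get_state()["q"].round(3),bot.get_state()["ft_force"].round(2))
w=bot.read_camera("wrist");save(w,"c.png")
for k in("lid_tab","case"): print(k,[(np.round(r["xy"],1).tolist(),round(r["confidence"],2)) for r in bot.tip_of(w,k)])
ex=np.array([np.cos(c[2]),np.sin(c[2])]);p=np.r_[np.array(c[:2])-.099*ex,.084];print("pred",np.round(proj(w,p),1))
show(rows(T0,lidpose(c,0,np.radians(50)),8,60))
E
```

```text
clock: 2.65
position: [0.2669, -0.3856, 0.1893]
tool_rot: [0.98, -0.088, 0.171, 0.055]
ft_force: [0.6, -0.3, 0.4]
finger_gap: 0.701
grasp_force: 0.0
clock: 3.45
position: [0.3931, -0.2754, 0.1472]
tool_rot: [0.895, -0.283, 0.329, 0.102]
ft_force: [0.2, -0.3, -0.2]
finger_gap: 0.703
grasp_force: 0.0
[-0.614 -0.171 -0.99   0.047  0.004  3.142] [ 0.18 -0.28 -0.18]
lid_tab [([238.1, 201.4], 0.65)]
case [([244.5, 157.4], 0.89)]
pred [240.5 201.9]
-0.01 -0.04 0.29 -0.02 -0.01 0.02 60; -0.01 -0.04 0.28 -0.02 -0.01 0.02 60; -0.01 -0.04 0.28 -0.02 -0.01 0.02 60; -0.01 -0.04 0.28 -0.02 -0.01 0.02 60; -0.01 -0.04 0.28 -0.02 -0.01 0.02 60; -0.01 -0.04 0.28 -0.02 -0.01 0.02 60; -0.01 -0.04 0.28 -0.02 -0.01 0.02 60; -0.01 -0.04 0.28 -0.02 -0.01 0.02 60
```

View pics/c.png

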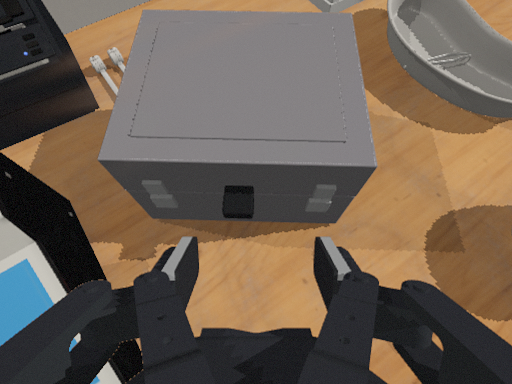

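The wrist view shows the tab at (238,201), close to the predicted (240.5,202), and centred between the fingers. Joint 6 sits at its limit, so I'll turn the gripper half a turn, which gives the same grasp.

```bash
for i in 1 ; do python3 -m inch '0 0 0 0 0 -1 60; 0 0 0 0 0 -1 60; 0 0 0 0 0 -1 60; 0 0 0 0 0 -1 60; 0 0 0 0 0 -1 60; 0 0 0 0 0 -1 60; 0 0 0 0 0 -1 60; 0 0 0 0 0 -1 60' 25; done
python3 -m inch '0 0 0 0 0 -1 60; 0 0 0 0 0 -1 60; 0 0 0 0 0 -1 60; 0 0 0 0 0 -1 60; 0 0 0 0 0 -1 60; 0 0 0 0 0 -1 60; 0 0 0 0 0 -1 60; 0 0 0 0 0 -1 60' | head -2
python3 -m inch '0 0 0 0 0 -1 60; 0 0 0 0 0 -1 60; 0 0 0 0 0 -1 60; 0 0 0 0 0 -1 60; 0 0 0 0 0 -1 60; 0 0 0 0 0 -1 60; 0 0 0 0 0 -1 60; 0 0 0 0 0 -1 60' | head -2
python3 -m inch '0 0 0 0 0 -1 60; 0 0 0 0 0 -1 60; 0 0 0 0 0 -1 60; 0 0 0 0 0 -1 60; 0 0 0 0 0 -1 60; 0 0 0 0 0 -1 60; 0 0 0 0 0 -1 60; 0 0 0 0 0 -1 60' | head -2
cat >> h.py <<'E'
FL=np.diag([-1.,-1,1,1])
E
python3 - <<'E'
from h import *
c=np.array(json.load(open("case.json")));c[:2]+=.0015*np.array([-np.sin(c[2]),np.cos(c[2])]);json.dump(list(c),open("case.json","w"))
T0=now();print(bot.get_state()["q"].round(3),T0[:3,3])
a=lidpose(c,0,np.radians(50),back=.05)@FL
show(rows(T0,a,8,60)); show(rows(a,lidpose(c,0,np.radians(50))@FL,8,60))
E
```

```text
clock: 4.4
position: [0.3922, -0.278, 0.1477]
tool_rot: [0.938, 0.039, 0.273, 0.209]
ft_force: [0.0, 0.0, -0.4]
finger_gap: 0.702
grasp_force: 0.0
clock: 5.2
position: [0.3922, -0.278, 0.1478]
clock: 6.0
position: [0.3922, -0.278, 0.1477]
clock: 6.8
position: [0.3922, -0.278, 0.1478]
[-0.621 -0.17  -0.985  0.055  0.007  0.345] [ 0.3921943  -0.27800136  0.1477521 ]
0.03 0.05 0.13 0.02 0.00 -0.48 60; 0.02 0.05 0.13 0.02 0.00 -0.48 60; 0.02 0.05 0.13 0.02 0.00 -0.48 60; 0.02 0.05 0.13 0.02 0.00 -0.48 60; 0.02 0.05 0.13 0.02 0.00 -0.48 60; 0.02 0.05 0.13 0.02 0.00 -0.48 60; 0.01 0.05 0.13 0.02 0.00 -0.48 60; 0.01 0.05 0.13 0.02 0.00 -0.48 60
0.00 -0.00 0.16 0.00 0.00 0.00 60; 0.00 -0.00 0.16 -0.00 -0.00 0.00 60; 0.00 0.00 0.16 -0.00 -0.00 0.00 60; 0.00 -0.00 0.16 -0.00 -0.00 0.00 60; 0.00 0.00 0.16 -0.00 -0.00 0.00 60; 0.00 0.00 0.16 -0.00 -0.00 0.00 60; -0.00 -0.00 0.16 -0.00 -0.00 0.00 60; 0.00 -0.00 0.16 -0.00 -0.00 0.00 60
```

```bash
python3 -m inch '0.03 0.05 0.13 0.02 0 -0.48 60; 0.02 0.05 0.13 0.02 0 -0.48 60; 0.02 0.05 0.13 0.02 0 -0.48 60; 0.02 0.05 0.13 0.02 0 -0.48 60; 0.02 0.05 0.13 0.02 0 -0.48 60; 0.02 0.05 0.13 0.02 0 -0.48 60; 0.02 0.05 0.13 0.02 0 -0.48 60; 0.01 0.05 0.13 0.02 0 -0.48 60' | head -3
python3 - <<'E'
from h import *
c=json.load(open("case.json"))
w=bot.read_camera("wrist")
print([(np.round(r["xy"],1).tolist(),round(r["confidence"],2)) for r in bot.tip_of(w,"lid_tab")])
ex=np.array([np.cos(c[2]),np.sin(c[2])]);p=np.r_[np.array(c[:2])-.099*ex,.084];print("pred",np.round(proj(w,p),1))
T0=now();print(T0[:3,3]-(lidpose(c,0,np.radians(50),back=.05)@FL)[:3,3],bot.get_state()["q"].round(3))
show(rows(T0,lidpose(c,0,np.radians(50))@FL,8,60))
E
```

```text
clock: 7.6
position: [0.4223, -0.2785, 0.1137]
tool_rot: [0.293, 0.893, -0.106, 0.326]
[([257.9, 225.6], 0.96)]
pred [256.2 227.1]
[ 0.00040425  0.00024422 -0.00134372] [-0.551 -0.045 -1.013 -0.094 -0.051  0.066]
-0.00 -0.00 0.15 0.00 0.00 -0.00 60; -0.00 -0.00 0.15 0.00 0.00 -0.00 60; -0.00 -0.00 0.15 0.00 0.00 -0.00 60; -0.00 -0.00 0.15 0.00 0.00 -0.00 60; -0.00 -0.00 0.15 0.00 0.00 -0.00 60; -0.00 -0.00 0.15 0.00 0.00 -0.00 60; -0.00 -0.00 0.15 0.00 0.00 -0.00 60; -0.00 -0.00 0.15 0.00 0.00 -0.00 60
```

```bash
python3 -m inch '0 0 0.16 0 0 0 60; 0 0 0.16 0 0 0 60; 0 0 0.16 0 0 0 60; 0 0 0.16 0 0 0 60; 0 0 0.15 0 0 0 60; 0 0 0.15 0 0 0 60; 0 0 0.15 0 0 0 60; 0 0 0.15 0 0 0 60'
python3 - <<'E'
from h import *
c=json.load(open("case.json"));w=bot.read_camera("wrist");save(w,"d.png")
T0=now();print(T0[:3,3]-(lidpose(c,0,np.radians(50))@FL)[:3,3],bot.get_state()["ft_force"])
E
```

```text
clock: 8.5
position: [0.4481, -0.2962, 0.0747]
tool_rot: [0.293, 0.893, -0.106, 0.326]
ft_force: [-0.3, 0.7, -1.2]
finger_gap: 0.702
grasp_force: 0.0
[ 0.00059139  0.00110892 -0.00206117] [ 1.27100722 -0.0265061  -0.84713797]
```

View pics/d.png

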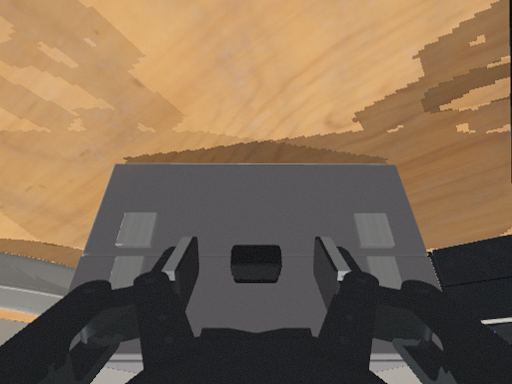

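The tab at (256,264) lies midway between the two pads (about columns 190 and 322), so I'll close on it.

```bash
python3 -m inch '0 0 0 0 0 0 15; 0 0 0 0 0 0 15; 0 0 0 0 0 0 15; 0 0 0 0 0 0 15; 0 0 0 0 0 0 15; 0 0 0 0 0 0 15; 0 0 0 0 0 0 15; 0 0 0 0 0 0 15' 25
python3 - <<'E'
from h import *
c=json.load(open("case.json"));w=bot.read_camera("wrist");save(w,"e.png")
T0=now();print(T0[:3,3])
# plan: lid 0->100deg, tool pitch 50->90, 32 rows; smooth start; begins at measured pose (offset carried along, fading)
n=32;S=np.linspace(0,1,n+1)
P=lidpose(c,0,np.radians(50))@FL;out=[]
for s in S[1:]:
    N=lidpose(c,np.radians(100*s),np.radians(50+40*s))@FL;out.append(step(P,N,15));P=N
show(out)
E
```

```text
clock: 9.35
position: [0.4477, -0.296, 0.0753]
tool_rot: [0.293, 0.893, -0.106, 0.326]
ft_force: [-5.0, 2.8, 5.4]
finger_gap: 0.271
grasp_force: 27.3
[ 0.44771171 -0.29597787  0.07527222]
-0.17 -0.00 -0.18 0.00 0.25 0.00 15; -0.18 0.00 -0.18 0.00 0.25 0.00 15; -0.19 -0.00 -0.17 -0.00 0.25 -0.00 15; -0.19 0.00 -0.16 0.00 0.25 -0.00 15; -0.20 0.00 -0.16 -0.00 0.25 0.00 15; -0.20 -0.00 -0.15 0.00 0.25 -0.00 15; -0.21 0.00 -0.14 -0.00 0.25 -0.00 15; -0.21 0.00 -0.14 -0.00 0.25 0.00 15
-0.22 -0.00 -0.13 0.00 0.25 -0.00 15; -0.22 0.00 -0.12 -0.00 0.25 -0.00 15; -0.22 0.00 -0.12 -0.00 0.25 0.00 15; -0.23 -0.00 -0.11 0.00 0.25 -0.00 15; -0.23 0.00 -0.10 -0.00 0.25 -0.00 15; -0.23 0.00 -0.09 0.00 0.25 -0.00 15; -0.24 -0.00 -0.08 -0.00 0.25 0.00 15; -0.24 0.00 -0.08 -0.00 0.25 -0.00 15
-0.24 0.00 -0.07 0.00 0.25 -0.00 15; -0.24 0.00 -0.06 0.00 0.25 -0.00 15; -0.25 -0.00 -0.05 -0.00 0.25 -0.00 15; -0.25 -0.00 -0.04 -0.00 0.25 -0.00 15; -0.25 0.00 -0.04 -0.00 0.25 -0.00 15; -0.25 0.00 -0.03 0.00 0.25 0.00 15; -0.25 -0.00 -0.02 0.00 0.25 -0.00 15; -0.25 0.00 -0.01 0.00 0.25 0.00 15
-0.25 0.00 -0.00 0.00 0.25 -0.00 15; -0.25 0.00 0.01 -0.00 0.25 -0.00 15; -0.25 -0.00 0.01 0.00 0.25 -0.00 15; -0.25 0.00 0.02 -0.00 0.25 -0.00 15; -0.25 -0.00 0.03 -0.00 0.25 -0.00 15; -0.25 0.00 0.04 -0.00 0.25 -0.00 15; -0.25 0.00 0.05 0.00 0.25 -0.00 15; -0.24 0.00 0.06 -0.00 0.25 -0.00 15
```

```bash
python3 -m inch '-0.17 0 -0.18 0 0.25 0 15; -0.18 0 -0.18 0 0.25 0 15; -0.19 0 -0.17 0 0.25 0 15; -0.19 0 -0.16 0 0.25 0 15; -0.20 0 -0.16 0 0.25 0 15; -0.20 0 -0.15 0 0.25 0 15; -0.21 0 -0.14 0 0.25 0 15; -0.21 0 -0.14 0 0.25 0 15'
python3 - <<'E'
from h import *
c=json.load(open("case.json"))
T0=now();print(((T0[:3,3]-(lidpose(c,np.radians(25),np.radians(60))@FL)[:3,3])*1000).round(1))
t=bot.read_camera("top");save(t,"f.png")
print(bot.tip_of(t,"lid_tab"))
E
```

```text
clock: 10.2
position: [0.4639, -0.3081, 0.1524]
tool_rot: [0.301, 0.918, -0.079, 0.246]
ft_force: [3.4, -2.4, -6.0]
finger_gap: 0.27
grasp_force: 26.2
[-0.4  1.5 -1.4]
[{'xy': [252.0, 215.6], 'confidence': 0.97}]
```

```bash
python3 -m inch '-0.22 0 -0.12 0 0.25 0 15; -0.22 0 -0.11 0 0.25 0 15; -0.22 0 -0.11 0 0.25 0 15; -0.23 0 -0.10 0 0.25 0 15; -0.23 0 -0.10 0 0.25 0 15; -0.23 0 -0.09 0 0.25 0 15; -0.24 0 -0.08 0 0.25 0 15; -0.24 0 -0.08 0 0.25 0 15'
python3 - <<'E'
from h import *
c=json.load(open("case.json"))
T0=now();print(((T0[:3,3]-(lidpose(c,np.radians(50),np.radians(70))@FL)[:3,3])*1000).round(1), bot.get_state()["q"].round(2))
E
```

```text
clock: 11.1
position: [0.5055, -0.3391, 0.2122]
tool_rot: [0.307, 0.936, -0.053, 0.165]
ft_force: [-2.0, -0.3, -1.3]
finger_gap: 0.276
grasp_force: 28.7
[-0.2  0.9 -2.8] [-0.58  0.14 -0.25  0.83 -0.02  0.05]
```

Low forces, and the arc is tracking well.

```bash
python3 -m inch '-0.24 0 -0.07 0 0.25 0 15; -0.24 0 -0.06 0 0.25 0 15; -0.25 0 -0.05 0 0.25 0 15; -0.25 0 -0.04 0 0.25 0 15; -0.25 0 -0.04 0 0.25 0 15; -0.25 0 -0.03 0 0.25 0 15; -0.25 0 -0.02 0 0.25 0 15; -0.25 0 -0.01 0 0.25 0 15'
python3 - <<'E'
from h import *
c=json.load(open("case.json"))
T0=now();print(((T0[:3,3]-(lidpose(c,np.radians(75),np.radians(80))@FL)[:3,3])*1000).round(1), bot.get_state()["q"].round(2))
E
```

```text
clock: 11.9
position: [0.5641, -0.3828, 0.2457]
tool_rot: [0.311, 0.947, -0.027, 0.083]
ft_force: [-4.0, -2.6, 1.3]
finger_gap: 0.269
grasp_force: 29.3
[ 0.   0.1 -2.7] [-0.59  0.38  0.2   1.22 -0.01  0.04]
```

```bash
python3 -m inch '-0.25 0 0 0 0.25 0 15; -0.25 0 0.01 0 0.25 0 15; -0.25 0 0.01 0 0.25 0 15; -0.25 0 0.02 0 0.25 0 15; -0.25 0 0.03 0 0.25 0 15; -0.25 0 0.04 0 0.25 0 15; -0.25 0 0.05 0 0.25 0 15; -0.24 0 0.06 0 0.25 0 15'
python3 - <<'E'
from h import *
c=json.load(open("case.json"))
T0=now();print(((T0[:3,3]-(lidpose(c,np.radians(100),np.radians(90))@FL)[:3,3])*1000).round(1), bot.get_state()["q"].round(2))
t=bot.read_camera("scene");save(t,"g.png")
E
```

```text
clock: 12.7
position: [0.6284, -0.4307, 0.2448]
tool_rot: [0.312, 0.95, 0.0, 0.0]
ft_force: [-2.7, -4.5, 5.1]
finger_gap: 0.275
grasp_force: 29.6
[-0.  -0.7 -2.6] [-0.6   0.7   0.78  1.65  0.    0.03]
```

View pics/g.png

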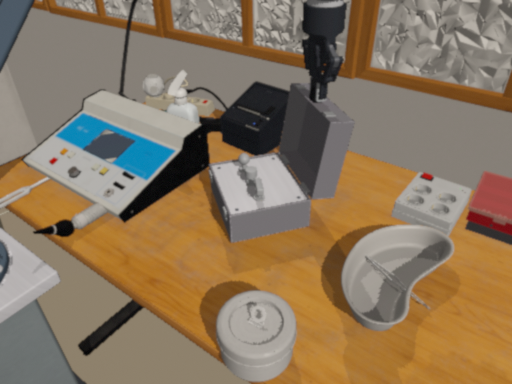

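The lid is open and leaning back in the scene view, with the plungers showing around (250,175). I'll release the tab and retract upwards.

```bash
python3 -m inch '0 0 0 0 0 0 60; 0 0 0 0 0 0 60; 0 0 0 0 0 0 60; 0 0 0 0 0 0 60; 0 0 -0.3 0 0 0 60; 0 0 -0.5 0 0 0 60; 0 0 -0.6 0 0 0 60; 0 0 -0.6 0 0 0 60'
python3 - <<'E'
from h import *
t=bot.read_camera("top");s=bot.read_camera("scene");save(t,"i.png")
for k in("bore_mid","plunger_bar","plunger_ball","plunger_drum","case","lid_tab"):
    a=bot.tip_of(t,k);b=bot.tip_of(s,k);f=lambda L:[(np.round(r["xy"],1).tolist(),round(r["confidence"],2)) for r in L][:2]
    print(k,f(a),f(b))
    if a and b: X,e=tri([(t,a[0]["xy"]),(s,b[0]["xy"])]);print("   ",X.round(4),np.round(e[0],4))
c=json.load(open("case.json"));print(c)
ex=np.array([np.cos(c[2]),np.sin(c[2])]);p=np.r_[np.array(c[:2])-.012*ex,.07];print("bore_mid pred",p,proj(t,p),proj(s,p))
E
```

```text
clock: 13.55
position: [0.628, -0.4289, 0.3267]
tool_rot: [0.311, 0.95, 0.001, 0.001]
ft_force: [1.1, -0.2, 0.6]
finger_gap: 0.701
grasp_force: 0.0
bore_mid [] [([249.1, 182.6], 0.61)]
plunger_bar [] [([259.6, 197.4], 0.61)]
plunger_ball [] [([243.7, 167.5], 0.44)]
plunger_drum [] [([252.7, 184.2], 0.49)]
case [] [([256.8, 204.5], 0.61)]
lid_tab [] [([323.1, 92.7], 0.77)]
[0.5256319120339039, -0.35462662788568705, -0.6333186210690139]
bore_mid pred [ 0.5159591  -0.34752475  0.07      ] [np.float64(268.2198127909597), np.float64(190.88114746289477)] [np.float64(251.08272830217146), np.float64(182.4010834418394)]
```

```bash
cat >> h.py <<'E'
def down(c,xy,z,yaw):
    """tool down at xy,z; tool x along world yaw"""
    T=np.eye(4);x=np.array([np.cos(yaw),np.sin(yaw),0]);zz=np.array([0,0,-1.]);T[:3,:3]=np.c_[x,np.cross(zz,x),zz];T[:3,3]=[*xy,z];return T
E
python3 - <<'E'
from h import *
c=json.load(open("case.json"));ex=np.array([np.cos(c[2]),np.sin(c[2])]);ey=np.array([-ex[1],ex[0]])
p=np.array(c[:2])-.012*ex-.056*ey;print(p)
show(rows(now(),down(c,p,.29,c[2]+np.pi/2),24,60))
E
```

```text
[ 0.48281701 -0.39266455]
0.14 -0.06 0.04 0.00 -0.00 0.75 60; 0.14 -0.07 0.04 0.00 -0.00 0.75 60; 0.14 -0.08 0.04 0.00 -0.00 0.75 60; 0.13 -0.09 0.04 0.00 -0.00 0.75 60; 0.12 -0.09 0.04 0.00 -0.00 0.75 60; 0.12 -0.10 0.04 0.00 -0.00 0.75 60; 0.11 -0.11 0.04 0.00 -0.00 0.75 60; 0.10 -0.12 0.04 0.00 -0.00 0.75 60
0.10 -0.12 0.04 0.00 -0.00 0.75 60; 0.09 -0.13 0.04 0.00 -0.00 0.75 60; 0.08 -0.13 0.04 0.00 -0.00 0.75 60; 0.07 -0.14 0.04 0.00 -0.00 0.75 60; 0.06 -0.14 0.04 0.00 -0.00 0.75 60; 0.05 -0.15 0.04 0.00 -0.00 0.75 60; 0.04 -0.15 0.04 0.00 -0.00 0.75 60; 0.03 -0.15 0.04 0.00 -0.00 0.75 60
0.02 -0.15 0.04 0.00 -0.00 0.75 60; 0.01 -0.16 0.04 0.00 -0.00 0.75 60; 0.00 -0.16 0.04 0.00 -0.00 0.75 60; -0.01 -0.16 0.04 0.00 -0.00 0.75 60; -0.02 -0.16 0.04 0.00 -0.00 0.75 60; -0.03 -0.15 0.04 0.00 -0.00 0.75 60; -0.04 -0.15 0.04 0.00 -0.00 0.75 60; -0.05 -0.15 0.04 0.00 -0.00 0.75 60
```

```bash
python3 -m inch '0.14 -0.06 0 0 0 0.75 60; 0.14 -0.07 0 0 0 0.75 60; 0.14 -0.08 0 0 0 0.75 60; 0.13 -0.09 0 0 0 0.75 60; 0.12 -0.09 0 0 0 0.75 60; 0.12 -0.10 0 0 0 0.75 60; 0.11 -0.11 0 0 0 0.75 60; 0.10 -0.12 0 0 0 0.75 60' | head -2
python3 -m inch '0.10 -0.12 0 0 0 0.75 60; 0.09 -0.13 0.04 0 0 0.75 60; 0.08 -0.13 0.04 0 0 0.75 60; 0.07 -0.14 0.04 0 0 0.75 60; 0.06 -0.14 0.04 0 0 0.75 60; 0.05 -0.15 0.04 0 0 0.75 60; 0.04 -0.15 0.04 0 0 0.75 60; 0.03 -0.15 0.04 0 0 0.75 60' | head -2
python3 -m inch '0.02 -0.15 0.04 0 0 0.75 60; 0.01 -0.16 0.04 0 0 0.75 60; 0 -0.16 0.04 0 0 0.75 60; -0.01 -0.16 0.04 0 0 0.75 60; -0.02 -0.16 0.04 0 0 0.75 60; -0.03 -0.15 0.04 0 0 0.75 60; -0.04 -0.15 0.04 0 0 0.75 60; -0.05 -0.15 0.04 0 0 0.75 60'
python3 - <<'E'
from h import *
w=bot.read_camera("wrist");s=bot.read_camera("scene");save(w,"j.png");print(bot.get_state()["q"].round(2))
c=json.load(open("case.json"));ex=np.array([np.cos(c[2]),np.sin(c[2])]);ey=np.array([-ex[1],ex[0]])
for k,j in(("plunger_bar",-1),("plunger_ball",1),("plunger_drum",0)):
    a=bot.tip_of(w,k);b=bot.tip_of(s,k);f=lambda L:[(np.round(r["xy"],1).tolist(),round(r["confidence"],2)) for r in L][:2]
    print(k,f(a),f(b),f(bot.look_for(w,k)))
    p=np.r_[np.array(c[:2])-.012*ex+.056*j*ey,.07];print("  pred",p.round(4),np.round(proj(w,p),1),np.round(proj(s,p),1))
    if a and b: X,e=tri([(w,a[0]["xy"]),(s,b[0]["xy"])]);print("   tri",X.round(4),np.round(e[0],4))
E
```

```text
clock: 15.05
position: [0.5797, -0.4175, 0.3251]
clock: 15.85
position: [0.5316, -0.4051, 0.3137]
clock: 16.65
position: [0.4828, -0.3929, 0.3009]
tool_rot: [0.893, 0.451, 0.001, -0.0]
ft_force: [-0.3, 0.7, 0.2]
finger_gap: 0.701
grasp_force: 0.0
[-0.68  0.41  0.41  1.57  0.    1.52]
plunger_bar [([253.4, 172.4], 0.86)] [([260.5, 195.2], 0.72), ([243.9, 167.8], 0.23)] [([252.6, 175.7], 0.96), ([426.1, 125.4], 0.44)]
  pred [ 0.4828 -0.3927  0.07  ] [255.7 170.8] [259.  197.3]
   tri [ 0.4816 -0.3939  0.0763] 0.0028
plunger_ball [([254.3, 80.1], 0.88)] [([245.9, 166.0], 0.54)] [([256.3, 74.9], 0.68)]
  pred [ 0.5491 -0.3024  0.07  ] [255.4  78.5] [243.9 169. ]
   tri [ 0.5479 -0.3061  0.0799] 0.0026
plunger_drum [([252.2, 128.4], 0.93)] [([250.3, 184.4], 0.63)] [([253.8, 128.1], 0.74)]
  pred [ 0.516  -0.3475  0.07  ] [255.6 126.6] [251.1 182.4]
   tri [ 0.5117 -0.3475  0.0672] 0.0008
```

View pics/j.png

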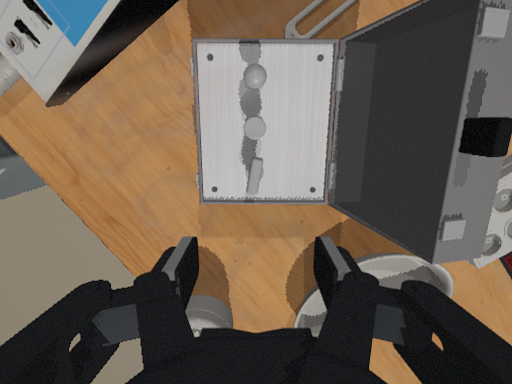

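The bar is at (255,175), tilted about 10° clockwise from the image's vertical. The drum is at (255,128) and the ball at (255,76), all matching the predicted bores. I'll descend partway while turning 10°, then re-measure.

```bash
python3 -m inch '0 0 0.3 0 0 0.25 60; 0 0 0.5 0 0 0.25 60; 0 0 0.5 0 0 0.25 60; 0 0 0.5 0 0 0.25 60; 0 0 0.5 0 0 0.25 60; 0 0 0.5 0 0 0.25 60; 0 0 0.5 0 0 0.25 60; 0 0 0.4 0 0 0.25 60'
python3 - <<'E'
from h import *
w=bot.read_camera("wrist");s=bot.read_camera("scene")
c=json.load(open("case.json"));T=now()
m=bot.silhouettes(w,"plunger_bar");print([(round(x["confidence"],2),x["mask"].sum(),x["xy"]) for x in m]);mk=m[0]["mask"].astype(np.uint8)
a=bot.tip_of(w,"plunger_bar");b=bot.look_for(s,"plunger_bar");print([(x["xy"],x["confidence"]) for x in a])
cs=max(cv2.findContours(mk,0,2)[0],key=cv2.contourArea);rc=cv2.minAreaRect(cs);bx=cv2.boxPoints(rc);print(rc)
for z in(.098,.106):
    W=np.array([(np.linalg.inv(T)@np.r_[onz(w,q,z),1])[:3] for q in bx])*1000;print(z,"tool-frame mm",W.mean(0).round(1),[np.round(W[i]-W[i-1],1)[:2] for i in range(4)])
if a: X=onz(w,a[0]["xy"],.07);print("origin tool",((np.linalg.inv(T)@np.r_[X,1])[:3]*1000).round(1),X)
g=w["frame"].copy();cv2.drawContours(g,[cs],-1,(255,0,0),1);cv2.imwrite("pics/k.png",g[:,:,::-1])
E
```

```text
clock: 18.0
position: [0.4832, -0.3927, 0.1516]
tool_rot: [0.928, 0.372, 0.001, -0.001]
ft_force: [-0.1, -0.6, -0.4]
finger_gap: 0.704
grasp_force: 0.0
[(0.84, np.int64(1413), [254.3, 212.7])]
[([256.5, 205.9], 0.6)]
((253.5, 216.0), (62.0, 29.0), 90.0)
0.098 tool-frame mm [-1.3 -0.8 52.6] [array([46.8,  0.8]), array([-0. , 20.1]), array([-46.8,   0.5]), array([  0. , -21.4])]
0.106 tool-frame mm [ 1.5 -0.8 44.6] [array([44.9,  0.7]), array([-0. , 19.3]), array([-44.9,   0.5]), array([  0. , -20.5])]
origin tool [-1.7  1.5 80.6] [ 0.48216375 -0.39399867  0.07      ]
```

View pics/k.png

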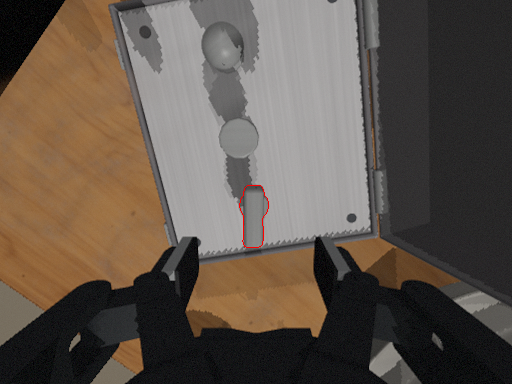

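The bar at (254,216) is now aligned with the tool and centred between the pads. I'll go down over it.

```bash
python3 -m inch '0 -0.02 0.21 0 0 0 50; 0 0 0.22 0 0 0 50; 0 0 0.21 0 0 0 50; 0 0 0.21 0 0 0 50; 0 0 0.21 0 0 0 50; 0 0 0.21 0 0 0 50; 0 0 0.21 0 0 0 50; 0 0 0.21 0 0 0 50'
python3 - <<'E'
from h import *
w=bot.read_camera("wrist");save(w,"l.png");T=now()
m=bot.silhouettes(w,"plunger_bar");print([(round(x["confidence"],2),x["mask"].sum(),x["xy"],cv2.minAreaRect(max(cv2.findContours(x["mask"].astype(np.uint8),0,2)[0],key=cv2.contourArea))) for x in m][:1])
if m: print(((np.linalg.inv(T)@np.r_[onz(w,m[0]["xy"],.106),1])[:3]*1000).round(1))
E
```

```text
clock: 19.05
position: [0.483, -0.3922, 0.0845]
tool_rot: [0.928, 0.372, 0.001, -0.0]
ft_force: [1.1, -0.1, -0.3]
finger_gap: 0.583
grasp_force: 0.0
[(0.66, np.int64(2816), [254.5, 255.6], ((253.0, 260.5), (91.0, 40.0), 90.0))]
[  6.4  -0.4 -22.9]
```

View pics/l.png

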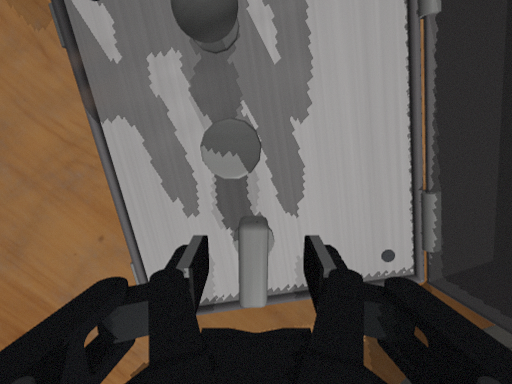

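The bar stands midway between the pads (columns 240–268, pads at 205 and 305), so I'll close with a moderate grip.

```bash
python3 -m inch '0 0 0 0 0 0 5; 0 0 0 0 0 0 5; 0 0 0 0 0 0 5; 0 0 0 0 0 0 5; 0 0 0 0 0 0 5; 0 0 0 0 0 0 5; 0 0 0 0 0 0 5; 0 0 0 0 0 0 5' 40
```

```text
clock: 19.95
position: [0.4828, -0.3919, 0.0858]
tool_rot: [0.928, 0.372, 0.001, -0.0]
ft_force: [-3.4, 3.8, 6.0]
finger_gap: 0.157
grasp_force: 39.6
```

```bash
python3 -m inch '0 0 -0.03 0 0 0 5; 0 0 -0.06 0 0 0 5; 0 0 -0.1 0 0 0 5; 0 0 -0.1 0 0 0 5; 0 0 -0.1 0 0 0 5; 0 0 -0.1 0 0 0 5; 0 0 -0.1 0 0 0 5; 0 0 -0.1 0 0 0 5'
python3 -m inch '0 0 -0.05 0 0 0 5; 0 0 0 0 0 0 5; 0 0 0 0 0 0 5; 0 0 0 0 0 0 5; 0 0 0 0 0 0 5; 0 0 0 0 0 0 5; 0 0 0 0 0 0 5; 0 0 0 0 0 0 5'
python3 - <<'E'
from h import *
s=bot.read_camera("scene");w=bot.read_camera("wrist");t=bot.read_camera("top")
g=cv2.resize(s["frame"][130:230,200:330],None,fx=6,fy=6,interpolation=2)
cv2.imwrite("pics/m.png",g[:,:,::-1])
for n,p in(("s",s),("t",t),("w",w)):
  for k in("plunger_bar","plunger_ball","plunger_drum","case","lid_tab"):
    print(n,k,[(np.round(r["xy"],1).tolist(),round(r["confidence"],2)) for r in bot.tip_of(p,k)][:1])
c=json.load(open("case.json"));ex=np.array([np.cos(c[2]),np.sin(c[2])]);ey=np.array([-ex[1],ex[0]]);p=np.array(c[:2])-.012*ex-.056*ey
for z in(.07,.1): print(z,np.round(proj(s,np.r_[p,z]),1))
E
```

```text
clock: 20.75
position: [0.483, -0.3922, 0.1133]
tool_rot: [0.928, 0.372, 0.001, -0.0]
ft_force: [-1.4, 1.0, -2.9]
finger_gap: 0.152
grasp_force: 39.0
clock: 21.55
position: [0.483, -0.3923, 0.1149]
tool_rot: [0.928, 0.372, 0.001, -0.0]
ft_force: [-0.7, 2.1, -0.5]
finger_gap: 0.153
grasp_force: 39.4
s plunger_bar [([261.2, 184.6], 0.59)]
s plunger_ball [([244.3, 167.7], 0.39)]
s plunger_drum [([253.2, 183.8], 0.6)]
s case [([255.9, 207.1], 0.8)]
s lid_tab [([321.1, 95.7], 0.74)]
t plunger_bar []
t plunger_ball [([248.0, 176.3], 0.53)]
t plunger_drum []
t case [([266.5, 190.5], 0.79)]
t lid_tab [([318.0, 116.6], 0.8)]
w plunger_bar [([257.8, 236.9], 0.77)]
w plunger_ball [([222.9, 43.3], 0.6)]
w plunger_drum [([239.5, 139.6], 0.93)]
w case [([257.4, 129.2], 0.95)]
w lid_tab []
0.07 [259.  197.3]
0.1 [258.9 185.3]
```

View pics/m.png

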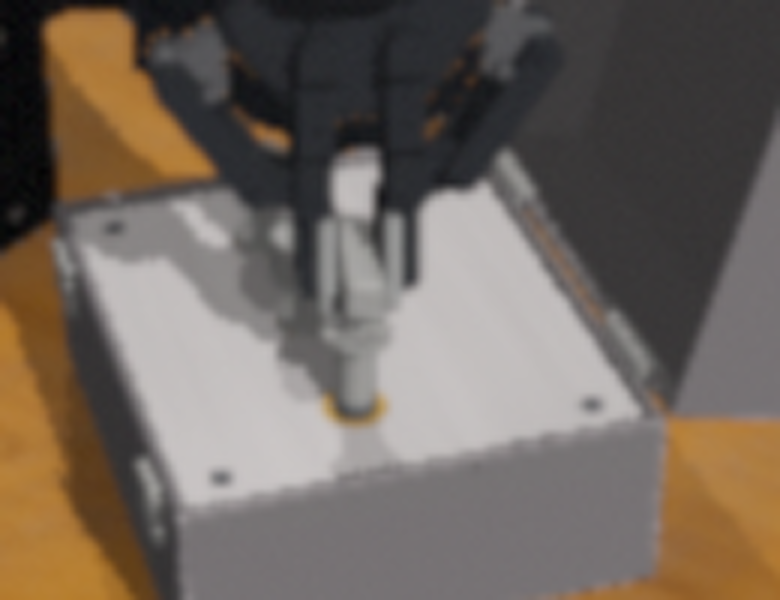

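The rod is drawn out, with the dark ring partly showing at the bore mouth (about (358,405) in the crop). The rise so far is 29.1 mm by the arm, so I'll add about 1.4 mm and check.

```bash
python3 -m inch '0 0 -0.02 0 0 0 5; 0 0 -0.02 0 0 0 5; 0 0 0 0 0 0 5; 0 0 0 0 0 0 5; 0 0 0 0 0 0 5; 0 0 0 0 0 0 5; 0 0 0 0 0 0 5; 0 0 0 0 0 0 5'
python3 - <<'E'
from h import *
s=bot.read_camera("scene");w=bot.read_camera("wrist")
a=cv2.resize(s["frame"][165:215,230:290],None,fx=10,fy=10,interpolation=cv2.INTER_CUBIC)
cv2.imwrite("pics/n.png",a[:,:,::-1])
b=[r["xy"] for r in (bot.tip_of(s,"plunger_bar")[:1]+bot.tip_of(w,"plunger_bar")[:1])];print(b)
if len(b)==2: print(tri([(s,b[0]),(w,b[1])]))
E
```

```text
clock: 23.25
position: [0.4829, -0.3923, 0.1165]
tool_rot: [0.928, 0.372, 0.001, -0.0]
ft_force: [-0.9, 1.0, -1.8]
finger_gap: 0.151
grasp_force: 39.2
[[257.7, 187.0], [254.4, 237.5]]
(array([ 0.48003673, -0.39252904,  0.09733919]), [0.0005875671667617521, 0.0005875671667617631])
```

View pics/n.png

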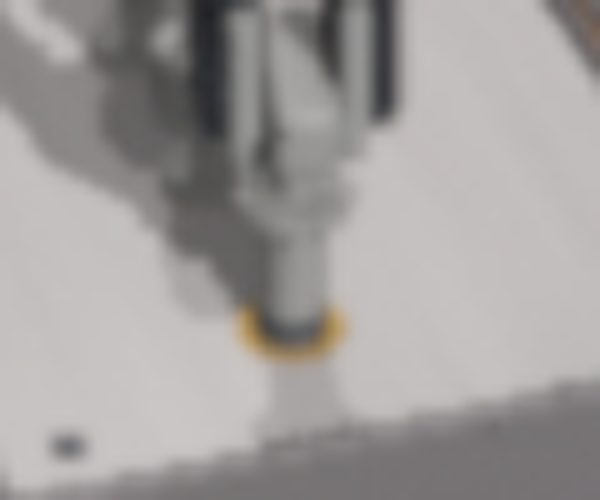

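The dark ring now shows whole at the bore mouth (about (292,330) in the crop), with a measured rise of about 30.7 mm. The lid is still open and the other two plungers are home, so I'll hand it in.

```bash
python3 -c "
from plant import bot
print(bot.sign_off())"
```

```text
the job is handed in; nothing more can be done
None
```

Handed in at about 23 s of 64 s: the lid is open on its stop, and the crossbar plunger is drawn up about 30.7 mm and still gripped, with its dark ring just clear of the bore; the case and the other two plungers looked unmoved in the last camera checks, and the hand-in returned no verdict.

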